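# Close the sugar tin's inner lid and lift off its cover

## Robot

A 6-joint arm with a two-finger parallel gripper is mounted at the origin on the work surface. World frame = base frame: x ahead of the robot, y to its left, z up, the work surface at z = 0. Lengths are in m, angles in rad, forces in N, time in s.
With the tool pointing down it reaches from about 0.35 to 0.875 m from the base axis. Payload 15.5 kg.
Tool frame: the origin (TCP) lies on the centre line of the jaws, within the pads' length; the fingertips stand env.tip_extent ahead of it and the grasp point (between the pads) lies 8 mm behind it (env.tip_extent is the distance from the TCP to the fingertips, in m); z points along the fingers, y is the line along which they close (so a half turn about z gives the same grasp; the last joint's range is limited). The gripper opens to 85 mm and grips with 20 to 120 N. Pads are 22 mm wide; open, the fingers measure 114 mm over their backs; the gripper's body (76 mm by 85 mm) begins 54 mm behind the grasp point. The pads swing forward as they close: fully open they stand 13 mm farther back than shut.
Start: joints at [1.075, 0.494, 1.345, -0, 1.302, -0.096], TCP at [0.243, 0.576, 0.242] pointing down, gripper open.
Joint ranges: [-2.91, 2.91], [-0.82, 2.16], [0.22, 2.67], [-1.22, 4.37], [0.12, 2.79], [-3.08, 3.08]. Speed limits (rad/s): [1.89, 1.89, 2.57, 3.01, 3.01, 3.01].

## Interface

Orientations are given as a rotation vector (axis times angle).
In Python, from workcell import env, solver, imaging, job, telemetry gives the robot as it stands. The module is installed in compiled form; this text tells all that it offers. Calls block until the motion is done:
- env.movep(position, orientation): joint-space move of the TCP to a pose.
- env.move_straight(position, orientation=None, speed=0.15, max_force=None): straight line of the TCP; orientation=None keeps the orientation; speed is the mean speed in m/s. With max_force (N) it stops when the force on the tool has changed by that much, and returns True; else False.
- env.goto_joints(angles): joint-space move.
- env.open_jaws() and env.close(squeeze=None): open the fingers fully, or close them until they stop; squeeze is the grip in N (None keeps the last).
- env.hold(seconds).
- solver.solve_ik(position, orientation): joint angles nearest the present ones, or None.
- imaging.snapshot(name): name is "scene" or "top"; returns (picture, depth): 420x560x3 uint8, red, green, blue; 420x560 float32, m along the optical axis (not along the pixel's ray), 0 where there is no reading.
- imaging.camera_model(name): a dict with "fovy" (degrees; the focal length in pixels is half the picture's height over the tangent of half this angle, whatever the lens; pixels are square), "cx", "cy" (the principal point, pixels), "view" (4x4, takes a point from world to camera coordinates). Camera axes: x right, y down, z forward; pixel columns grow to the right and rows downward; lengths in m; the calibration is good to about 2 mm. A picture is of the moment at which its call begins. camera_model takes no time and is no camera call.
A pose or a line that the arm cannot do raises env.PlanningError and nothing moves.
- job.hand_in(): hands the job in; it is judged then, once.
Readings, each from a call of its own:
- telemetry.read_time(): time.
- telemetry.read_joint_positions(): joint angles.
- telemetry.read_qvel(): joint speeds.
- telemetry.read_tau(): joint torques, N m.
- telemetry.read_tool_pos(): TCP position.
- telemetry.read_eef_rot(): TCP orientation.
- telemetry.read_wrist_force(): force on the tool from outside, world axes, zero at the start.
- telemetry.read_wrist_torque(): the same for the moment, N m.
- telemetry.read_grip_width(): finger opening in m.
- telemetry.read_grasp_force(): force on a finger pad.
Only numpy, scipy, OpenCV 4.12 (cv2) and the standard library are available. Lean on these libraries where they do the work, as an engineer would, in place of code of your own. Each camera call takes 0.05 s, during which the arm holds its last target. There are 200 camera calls.

## Task

From the drying tray, pick out the two-part lid set (the one with a tall knob standing up through a collar), lower it as one piece onto the open sugar tin until the inner lid is fully seated in the mouth, and let go of it. Then grip the outer lid by its collar and lift it off alone, leaving the inner lid seated and undisturbed, and finish while still holding the outer lid still and level in the air, all of it higher than the top of the inner lid's knob. Do not drop the lid set, and leave the tin and everything else standing where they are.

Things in the scene. Friction and masses are not known exactly. Their poses are not given: they have to be found in the camera images.
- tin: the open steel sugar tin, standing loose on the slab, upright: 80 mm outside diameter, 85 mm high, mouth 74 mm wide inside, sugar cubes in the bottom only, about 0.6 kg. Origin at the centre of its underside, z up
- inner_lid: inner lid of the lid set, steel, 0.13 kg, round, z up. Origin: centre of its underside. Above it: plug 0 to 14 mm, 69 mm wide, chamfered foot; flange 14 to 17 mm, 82 mm wide, rests on the tin's rim when seated (origin then 71 mm above the tin's origin, 2.5 mm play all round); boss to 23 mm, 26 mm wide; stem 12 mm wide; knob on top. Starts standing on its plug in the tray
- knob (a point): centre of the inner lid's round knob, 56.5 mm above the inner lid's origin: 20 mm wide, 23 mm high, standing through and above the outer lid's collar (2 to 25 mm above the collar's top while nested). Lifting by it lifts inner and outer lid together. z up
- outer_lid: outer lid of the lid set, steel, 0.12 kg, round, z up, resting loose on the inner lid's flange with 3 to 4 mm sideways play. Origin: on the axis at the lower edge of its skirt, 6 mm above the inner lid's origin while nested. Skirt 0 to 15 mm high, 95 mm wide outside, 90 mm inside; flat top at 15 mm with a 34 mm hole; on it the upright collar
- collar (a point): centre of the collar's top edge, 37 mm above the outer lid's origin. The collar is an upright round tube around the hole, 50 mm wide outside, 42 mm inside, standing 22 mm above the flat top: the place to grip the outer lid. The knob stands up in its middle while nested
- tray: wooden drying tray, fixed to the slab, 280 x 280 mm, walls 35 mm high and 6 mm thick, floor 6 mm thick. Origin at the centre of its underside. Four things stand in it about 128 mm apart, in changing places: the lid set, a plain lid, a glass cup and a steel ring
- plain_lid: a single-piece steel lid that looks much like the lid set from the side: disc 95 mm across and 17 mm high, solid top without a collar, low knob 22 mm wide to 39 mm; loose in the tray. Origin at the centre of its underside. Not to be moved
- tray_cup: a small glass cup, 60 mm across the mouth, 60 mm high, standing in the tray. Origin at the centre of its underside. Not to be moved
- dosing_ring: a steel ring 66 mm across, 22 mm high, open through the middle, in the tray. Origin at the centre of its underside. Not to be moved
- closed_caddy: a closed steel caddy 80 mm across (lid 95 mm) and 112 mm high over its little knob, on the slab to the right of the tin as the robot sees it. Origin at the centre of its underside. Not to be moved
- dispenser: the white plastic push dispenser for sugar cubes, 75 x 85 mm, 178 mm high, far right. Origin at the centre of its underside. Not to be moved
- paddle: a wooden stirring paddle 220 mm long and 6 mm thick lying near the far edge. Origin on its underside near the middle. Not to be moved
- cup_0: a small glass cup, 60 mm across the mouth, 60 mm high, standing on the low steel rack at the far edge. Origin at the centre of its underside. Not to be moved
- cup_1: a small glass cup, 60 mm across the mouth, 60 mm high, standing on the low steel rack at the far edge. Origin at the centre of its underside. Not to be moved
- cup_2: a small glass cup, 60 mm across the mouth, 60 mm high, standing on the low steel rack at the far edge. Origin at the centre of its underside. Not to be moved
Mind the look-alikes: they are no part of the job. What is shaped like the outer_lid but blue or turquoise is not meant.

How it is judged:
On the way, in this order (a step that is already met when the one before it is completed fails the run):
1. the whole lid set, outer lid nested on inner lid, has been lifted clear of the tray (height (world z) of inner_lid above 0.05 m and z of outer_lid in the frame of inner_lid below 0.014 m and contact force between inner_lid and tray below 0.05 N), for 0.1 s.
2. the lid set is on the tin: inner lid fully seated, outer lid still nested on it, and both let go (z of inner_lid in the frame of tin between 0.068 and 0.0735 m and horizontal distance between inner_lid and tin below 0.006 m and angle between inner_lid's own z axis and vertical below 0.08 rad and z of outer_lid in the frame of inner_lid below 0.009 m and contact force between the fingers and inner_lid below 0.1 N and contact force between the fingers and outer_lid below 0.1 N), for 0.2 s.
At the end, for the whole second after the job is handed in: Inner lid seated in the tin (within 2.5 mm of full depth, 6 mm of the axis, 0.08 rad of level), untouched, tin upright; outer lid held by the fingers, level within 0.2 rad, still, touching nothing else, its skirt over 139 mm above the slab and 68 mm above the inner lid's origin (z of inner_lid in the frame of tin between 0.068 and 0.0735 m and horizontal distance between inner_lid and tin below 0.006 m and angle between inner_lid's own z axis and vertical below 0.08 rad and contact force between the fingers and inner_lid below 0.1 N and z of outer_lid in the frame of inner_lid above 0.068 m and height (world z) of outer_lid above 0.139 m and angle between outer_lid's own z axis and vertical below 0.2 rad and contact force between the fingers and outer_lid above 1 N and contact force between outer_lid and inner_lid below 0.05 N and contact force between outer_lid and tin below 0.05 N and contact force between outer_lid and dispenser below 0.05 N and contact force between outer_lid and closed_caddy below 0.05 N and linear speed of outer_lid below 0.03 m/s and linear speed of inner_lid below 0.02 m/s and angle between tin's own z axis and vertical below 0.05 rad); the arm keeps its last pose, push and grip.
It fails at once if the outer lid comes off the inner lid while the inner lid is not seated in the tin, or the inner lid rises with it (z of outer_lid in the frame of inner_lid above 0.022 m and (z of inner_lid in the frame of tin above 0.076 m or horizontal distance between inner_lid and tin above 0.012 m)).
It fails at once if the lid set is dropped (linear speed of inner_lid above 0.5 m/s and contact force between the fingers and inner_lid below 0.01 N and contact force between the fingers and outer_lid below 0.01 N).
It fails at once if the tin is shoved more than 30 mm or tipped (distance of tin from where it was at the start of the episode above 0.03 m or angle between tin's own z axis and vertical above 0.2 rad).
It fails at once if something else is shoved more than 30 mm or knocked over (distance of any of plain_lid, tray_cup, dosing_ring, closed_caddy, dispenser, paddle, cup_0, cup_1, cup_2 from where it was at the start of the episode above 0.03 m or angle between any of plain_lid, tray_cup, dosing_ring, closed_caddy, dispenser, paddle, cup_0, cup_1, cup_2's own z axis and vertical above 0.35 rad).
It also fails if it takes over 51 s, if anything falls off the work surface, if the arm or the gripper's body presses on something with over 40 N, if the wrist force passes 120 N, or if a joint passes its speed limit or range.

## Working session

There is one attempt and no reset: what is moved stays moved. The work goes in short steps, each a Python script; the robot and the scene stay as the last script left them, time stands still between calls to the robot, and variables do not carry over. Pictures are saved under pics/ and viewed, at most 10 in all, crops included, and the job is handed in when it is done.

```bash
mkdir -p pics
cat > h.py <<'E'
import numpy as np, cv2
from workcell import env, solver, imaging, job, telemetry
def cloud(name):
    rgb,d=imaging.snapshot(name); m=imaging.camera_model(name)
    f=d.shape[0]/2/np.tan(np.radians(m["fovy"])/2)
    v,u=np.mgrid[:d.shape[0],:d.shape[1]]
    P=np.stack([(u-m["cx"])/f*d,(v-m["cy"])/f*d,d,np.ones_like(d)],-1)
    W=P@np.linalg.inv(np.array(m["view"])).T
    W[d==0]=np.nan
    return rgb,W[...,:3]
def save(rgb,n): cv2.imwrite(f"pics/{n}.png",cv2.cvtColor(rgb,cv2.COLOR_RGB2BGR))
E
python3 - <<'E'
from h import *
for n in("top","scene"):
    rgb,W=cloud(n); save(rgb,n+"0"); np.save(n+"W.npy",W); np.save(n+"rgb.npy",rgb)
print(env.tip_extent,telemetry.read_time(),telemetry.read_eef_rot(),telemetry.read_grip_width())
E
```

```text
0.011 0.1 [-6.23735623e-01 -3.07872155e+00  1.71718711e-03] 0.08568002293635846
```

View pics/top0.png

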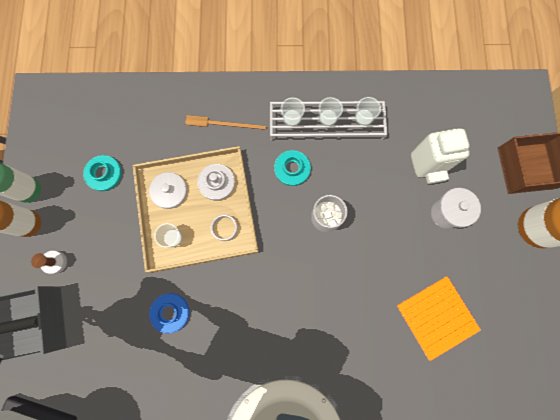

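View pics/scene0.png

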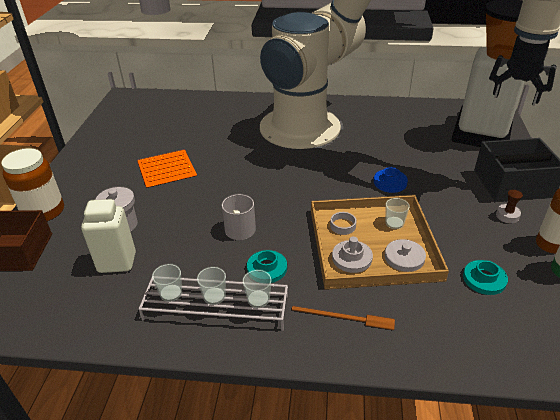

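Top view: the tray holds four things. At (216,181) is a lid with a collar and knob, at (168,190) a lid with a solid top, at (168,236) the cup and at (225,228) the ring. The turquoise and blue lids at (102,173), (292,167) and (168,313) are look-alikes outside the tray. The open tin with cubes is at (330,213). The lid set should be the one at (216,181); I'll confirm with a crop and heights.

```bash
cat >> h.py <<'E'
def circ(P):
    from scipy.optimize import least_squares
    c=np.median(P,0)
    r=least_squares(lambda q:np.hypot(P[:,0]-q[0],P[:,1]-q[1])-q[2],[*c,.03],loss="soft_l1",f_scale=.001).x
    return r
def band(W,c,R,z0,z1):
    p=W.reshape(-1,3); p=p[~np.isnan(p[:,0])]
    return p[(np.hypot(p[:,0]-c[0],p[:,1]-c[1])<R)&(p[:,2]>z0)&(p[:,2]<z1)]
E
python3 - <<'E'
from h import *
W=np.load("topW.npy"); rgb=np.load("toprgb.npy"); S=np.load("sceneW.npy"); srgb=np.load("scenergb.npy")
a=cv2.resize(rgb[150:280,130:260],(390,390),interpolation=cv2.INTER_CUBIC)
b=cv2.resize(srgb[195:291,310:450],None,fx=2.8,fy=2.8,interpolation=cv2.INTER_CUBIC)
b=cv2.copyMakeBorder(b,0,390-b.shape[0],0,0,cv2.BORDER_CONSTANT); save(np.hstack([a,b]),"crop")
for n,(u,v) in dict(set=(216,181),plain=(168,190),cup=(168,236),ring=(225,228),tin=(330,213),caddy=(460,208),turq=(292,167)).items():
    c=W[v,u]; print(n,c.round(4))
    if n in("set","plain","tin"):
        for nm,X in(("top",W),("scene",S)):
            p=band(X,c,.075,.012,.2)
            print(nm,"zhist",*[(round(z,3),int(k)) for k,z in zip(*np.histogram(p[:,2],np.arange(.012,.1,.004))) if k])
            for z0,z1 in {"set":((.021,.034),(.044,.052),(.058,.080)),"plain":((.018,.028),(.035,.05)),"tin":((.08,.09),)}[n]:
                q=band(X,c,.06,z0,z1)
                if len(q)>8: print("  ",z0,len(q),circ(q[:,:2]).round(4),((q.min(0)+q.max(0))/2).round(4),np.ptp(q,axis=0).round(4),q[:,2].max().round(4))
E
```

```text
set [0.6136 0.1692 0.0546]
top zhist (np.float64(0.012), 11) (np.float64(0.016), 14) (np.float64(0.02), 94) (np.float64(0.024), 500) (np.float64(0.028), 240) (np.float64(0.032), 55) (np.float64(0.036), 31) (np.float64(0.04), 18) (np.float64(0.044), 44) (np.float64(0.048), 57) (np.float64(0.052), 4) (np.float64(0.056), 3) (np.float64(0.06), 4) (np.float64(0.064), 2) (np.float64(0.068), 13) (np.float64(0.072), 33) (np.float64(0.076), 6)
   0.021 818 [0.6226 0.1774 0.0371] [0.6209 0.1762 0.0274] [0.0941 0.0931 0.0124] 0.0336
   0.044 101 [0.6205 0.1761 0.0227] [0.6206 0.1765 0.0481] [0.0476 0.0487 0.0077] 0.052
   0.058 61 [0.6197 0.1748 0.0074] [0.6203 0.1749 0.068 ] [0.0189 0.018  0.0194] 0.0777
scene zhist (np.float64(0.012), 52) (np.float64(0.016), 47) (np.float64(0.02), 82) (np.float64(0.024), 442) (np.float64(0.028), 148) (np.float64(0.032), 67) (np.float64(0.036), 48) (np.float64(0.04), 49) (np.float64(0.044), 66) (np.float64(0.048), 43) (np.float64(0.052), 8) (np.float64(0.056), 12) (np.float64(0.06), 11) (np.float64(0.064), 11) (np.float64(0.068), 15) (np.float64(0.072), 34) (n
[... 1728 characters left out ...]
0.5294 -0.1087  0.0382] [ 0.5296 -0.1082  0.0843] [0.0791 0.0775 0.0085] 0.0886
scene zhist (np.float64(0.012), 34) (np.float64(0.016), 39) (np.float64(0.02), 42) (np.float64(0.024), 35) (np.float64(0.028), 44) (np.float64(0.032), 50) (np.float64(0.036), 68) (np.float64(0.04), 77) (np.float64(0.044), 75) (np.float64(0.048), 73) (np.float64(0.052), 61) (np.float64(0.056), 76) (np.float64(0.06), 68) (np.float64(0.064), 79) (np.float64(0.068), 70) (np.float64(0.072), 80) (np.float64(0.076), 74) (np.float64(0.08), 95) (np.float64(0.084), 66)
   0.08 161 [ 0.5329 -0.1111  0.0382] [ 0.5328 -0.1113  0.0838] [0.0825 0.0785 0.0077] 0.0877
caddy [ 0.5295 -0.413   0.1067]
turq [ 0.6655 -0.024  -0.0017]
```

View pics/crop.png

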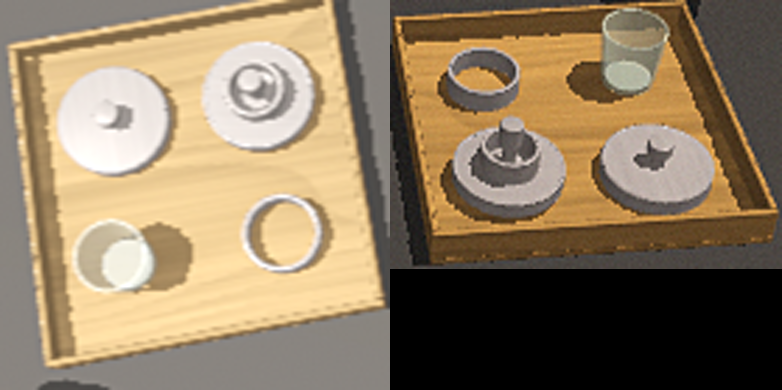

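The crop confirms it. The item at (216,181) top / (352,255) scene has the collar with a tall knob through it: knob top about 74 mm and collar about 49 mm, as the description requires. The neighbour at (168,190) has a solid top and a low knob, so it is the plain lid. The two cameras disagree by a constant offset of about 4 mm, so I'll use the mean for the grasp and relative measurements for the fit.

```bash
cat >> h.py <<'E'
D=np.array([0,np.pi,0.])
SET=np.array([.6223,.175]); TIN=np.array([.5312,-.1098])
def st(t=""): print(t,round(telemetry.read_time(),2),telemetry.read_tool_pos().round(4),"F",np.round(telemetry.read_wrist_force(),2),"w",round(telemetry.read_grip_width(),4),"g",round(telemetry.read_grasp_force(),1))
E
python3 - <<'E'
from h import *
env.movep([*SET,.15],D); st("above")
rgb,W=cloud("scene"); save(rgb[120:300,250:460].repeat(3,0).repeat(3,1),"above")
print(env.move_straight([*SET,.064],speed=.08,max_force=8)); st("down")
env.close(40); st("closed")
env.move_straight([*SET,.072],speed=.04); st("lift8mm")
E
```

```text
above 2.12 [0.6221 0.1759 0.1502] F [ 0.37 -0.35 -0.12] w 0.0855 g 0.0
False
down 3.39 [0.6227 0.1751 0.0646] F [ 0.13 -0.19  0.03] w 0.0851 g 0.0
closed 4.01 [0.6223 0.1749 0.064 ] F [0.03 0.13 0.18] w 0.0184 g 39.8
lift8mm 4.36 [0.6225 0.1751 0.0723] F [ 0.45 -0.59 -3.02] w 0.0186 g 39.7
```

View pics/above.png

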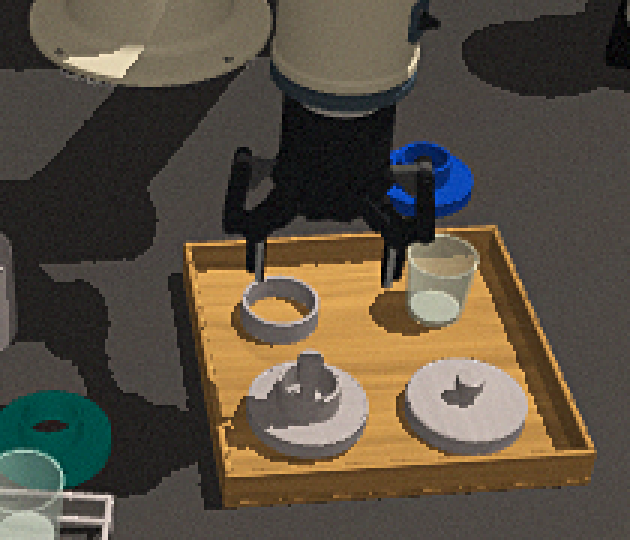

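Before the grasp the jaws straddled the knob, at scene-crop (310,365). The grip is now closed at 18.6 mm and the load is about 3 N, which matches both lids. Next I carry the set over to the tin.

Run:
```python
from h import *
env.move_straight([*SET,.205],speed=.1)
env.move_straight([*TIN,.205],speed=.15)
env.move_straight([*TIN,.165],speed=.1); env.hold(.3); st("hover")
rgb,W=cloud("scene"); np.save("hW.npy",W); np.save("hrgb.npy",rgb)
rt,T=cloud("top"); np.save("hT.npy",T)
a=cv2.resize(rgb[130:250,180:300],(480,480),interpolation=cv2.INTER_CUBIC)
b=cv2.resize(rt[160:260,280:380],(320,320),interpolation=cv2.INTER_CUBIC); b=cv2.copyMakeBorder(b,0,160,0,0,cv2.BORDER_CONSTANT)
save(np.hstack([a,b]),"hover")
for nm,X in(("scene",W),("top",T)):
    for n,z0,z1,R in(("tinrim",.079,.09,.055),("tinwall",.03,.078,.055),("plug",.102,.113,.06),("skirt",.116,.126,.06),("plate",.126,.134,.06),("collar",.14,.152,.04),("knob",.158,.18,.013)):
        q=band(X,TIN,R,z0,z1)
        if len(q)>8: print(nm,n,len(q),circ(q[:,:2]).round(4),((q.min(0)+q.max(0))/2).round(4),np.ptp(q,axis=0).round(4))
```

```text
hover 8.83 [ 0.5314 -0.1099  0.1655] F [-0.52 -0.47 -3.07] w 0.0189 g 39.6
scene tinrim 94 [ 0.5328 -0.1111  0.0386] [ 0.5454 -0.1102  0.0838] [0.0574 0.0771 0.009 ]
scene tinwall 636 [ 0.5333 -0.1111  0.0381] [ 0.5341 -0.1106  0.0539] [0.0857 0.0784 0.0477]
scene skirt 148 [ 0.5354 -0.1095  0.0443] [ 0.5388 -0.1073  0.121 ] [0.0888 0.0899 0.0099]
scene plate 478 [ 0.533  -0.1103  0.0375] [ 0.5379 -0.1097  0.13  ] [0.0926 0.0935 0.0079]
scene collar 126 [ 0.534  -0.1088  0.0224] [ 0.537  -0.1095  0.146 ] [0.0456 0.0491 0.0117]
scene knob 76 [ 0.5339 -0.1108  0.008 ] [ 0.5333 -0.111   0.169 ] [0.0216 0.0176 0.0209]
top plate 54 [ 1.0141 -0.2093  0.5003] [ 0.5384 -0.1145  0.1295] [0.0544 0.0777 0.0063]
```

View pics/hover.png

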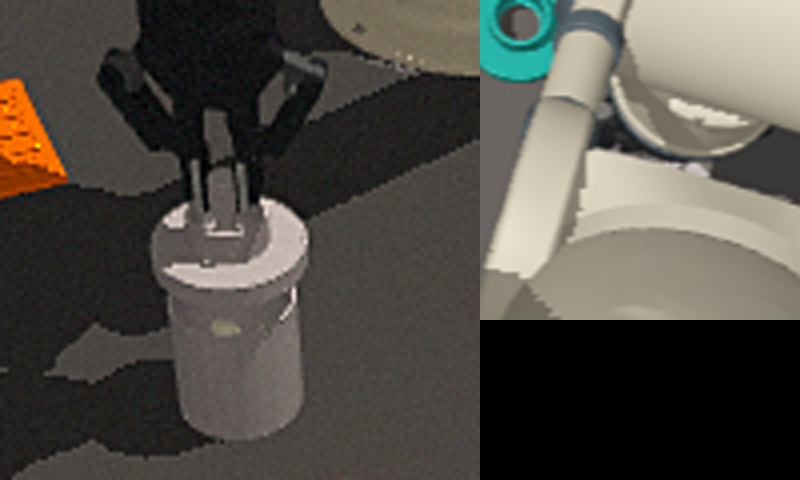

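The crop shows the set hanging level in the jaws directly over the tin: knob around (222,205), tin rim around (240,300). Within the scene camera, knob and tin agree to about 0.5 mm, well inside the 2.5 mm play, so I lower it.

Run:
```python
from h import *
P=TIN+[-.0004,-.0001]
env.move_straight([*P,.146],speed=.05); st("at rim")
print(env.move_straight([*P,.124],speed=.02,max_force=5)); st("down")
```

```text
at rim 9.47 [ 0.5307 -0.1099  0.1457] F [ 0.3   0.8  -3.58] w 0.0183 g 39.7
True
down 10.28 [ 0.5306 -0.11    0.1284] F [ 0.99 -1.62  0.32] w 0.0185 g 39.9
```

It stopped at z = 0.1284, against 0.129 expected for full seating. I'll release, rise and check.

Run:
```python
from h import *
env.open_jaws(); env.hold(.3); st("open")
p=telemetry.read_tool_pos()
env.move_straight([p[0],p[1],.21],speed=.12); env.hold(.2); st("up")
rgb,W=cloud("scene")
save(cv2.resize(rgb[110:250,170:310],(560,560),interpolation=cv2.INTER_CUBIC),"seated")
c=TIN+[.002,-.001]
for n,z0,z1,R in(("tinwall",.02,.068,.055),("skirt",.079,.087,.06),("plate",.088,.098,.06),("collar",.102,.113,.035),("collartop",.111,.118,.03),("knob",.122,.145,.02)):
    q=band(W,c,R,z0,z1)
    if len(q)>8: print(n,len(q),circ(q[:,:2]).round(4),((q.min(0)+q.max(0))/2).round(4),np.ptp(q,axis=0).round(4))
q=band(W,c,.05,.086,.1); q=q[np.hypot(*(q[:,:2]-c).T)>.03]
A=np.c_[q[:,:2]-c,np.ones(len(q))]; print("plate tilt/z",np.linalg.lstsq(A,q[:,2],rcond=None)[0].round(4))
k=band(W,c,.007,.12,.15); print("knob top",np.percentile(k[:,2],[50,90]).round(4))
```

```text
open 11.24 [ 0.5303 -0.1098  0.1284] F [ 0.37 -0.01  0.42] w 0.0855 g 0.0
up 12.28 [ 0.53   -0.1097  0.2093] F [-0.49 -1.28  0.05] w 0.0854 g 0.0
tinwall 450 [ 0.5317 -0.1115  0.0395] [ 0.5515 -0.1103  0.044 ] [0.0469 0.0779 0.048 ]
skirt 98 [ 0.5307 -0.1095  0.0474] [ 0.5577 -0.1069  0.083 ] [0.0467 0.089  0.008 ]
plate 510 [ 0.532  -0.109   0.0376] [ 0.5328 -0.1087  0.093 ] [0.0962 0.0942 0.0098]
collar 135 [ 0.5328 -0.1085  0.0226] [ 0.5333 -0.1086  0.1074] [0.0506 0.0467 0.0108]
collartop 78 [ 0.5317 -0.1091  0.0226] [ 0.5333 -0.1087  0.1143] [0.0505 0.0483 0.0066]
knob 73 [ 0.5334 -0.1097  0.0081] [ 0.5332 -0.1096  0.1319] [0.0224 0.0181 0.0182]
plate tilt/z [-0.0137 -0.002   0.0914]
knob top [0.1382 0.1403]
```

View pics/seated.png

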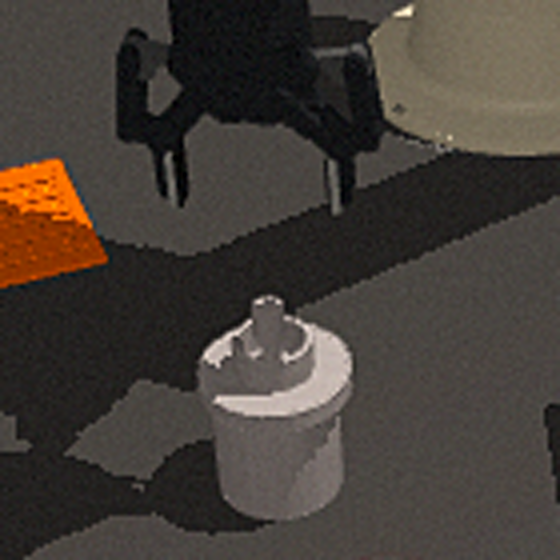

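Seated and level: the flat top is at 0.0914 (0.092 expected), the knob top is about 0.139, and knob and collar are at crop (268,305) and (275,350). Next I grip the collar and lift.

Run:
```python
from h import *
c=[.5314,-.1080]
env.move_straight([*c,.145],speed=.1)
print(env.move_straight([*c,.107],speed=.04,max_force=6)); st("down")
env.close(45); env.hold(.2); st("closed")
p=telemetry.read_tool_pos()
env.move_straight([p[0],p[1],.112],speed=.02); st("lift5")
rgb,W=cloud("scene"); k=band(W,[.5334,-.1097],.007,.12,.15); print("knob top",np.percentile(k[:,2],[50,90]).round(4) if len(k) else None)
```

```text
False
down 14.22 [ 0.5315 -0.108   0.1072] F [0.13 0.12 0.69] w 0.0854 g 0.0
closed 14.88 [ 0.5315 -0.108   0.1075] F [-2.87  0.85  8.97] w 0.0477 g 45.5
lift5 15.28 [ 0.5316 -0.1081  0.1121] F [ 0.03  0.72 -1.82] w 0.0476 g 46.4
knob top [0.138 0.14 ]
```

Run:
```python
from h import *
p=telemetry.read_tool_pos()
env.move_straight([p[0],p[1],.14],speed=.03); st()
env.move_straight([p[0],p[1],.205],speed=.06); env.hold(.6); st("up")
rgb,W=cloud("scene")
save(cv2.resize(rgb[110:250,170:310],(560,560),interpolation=cv2.INTER_CUBIC),"final")
c=np.array([.5334,-.1097])
k=band(W,c,.007,.11,.15); print("knob top",np.percentile(k[:,2],[50,90]).round(4) if len(k) else None)
q=band(W,c,.055,.15,.2); r=np.hypot(*(q[:,:2]-c).T); s=q[r>.03]; print("skirt low",s[:,2].min().round(4))
s=s[s[:,2]>np.median(s[:,2])-.004]
print("plate",np.linalg.lstsq(np.c_[s[:,:2]-c,np.ones(len(s))],s[:,2],rcond=None)[0].round(4))
for n,z0,z1 in(("flange",.082,.092),("tin",.02,.068)):
    q=band(W,c,.055,z0,z1)
    if len(q)>8: print(n,len(q),circ(q[:,:2]).round(4),np.median(q[:,2]).round(4))
```

```text
16.42 [ 0.5314 -0.108   0.1398] F [-0.2   0.02 -2.21] w 0.0477 g 46.4
up 18.25 [ 0.5315 -0.108   0.205 ] F [ 0.1  -0.74 -2.06] w 0.0477 g 46.4
knob top [0.1287 0.1389]
skirt low 0.1721
plate [-0.0211 -0.0006  0.1891]
flange 496 [ 0.5324 -0.1099  0.0314] 0.0879
tin 457 [ 0.5319 -0.1116  0.0395] 0.0452
```

View pics/final.png

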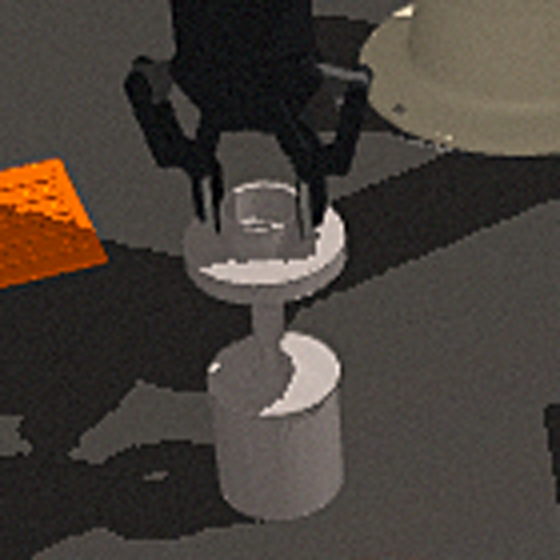

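The crop shows the outer lid held level at (265,250). Below it the inner lid is still flat in the tin, with its knob at (268,320) and flange top at 0.088. The skirt is at about 0.173, above the knob top at 0.139.

Run:
```python
from h import *
print(job.hand_in())
```

```text
the job is handed in; nothing more can be done
None
```

The job is handed in, with no verdict returned: by the last measurements the inner lid is fully seated in the tin, and the gripper holds the outer lid still and level, with its skirt about 34 mm above the knob top.

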